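Close and hold a sprung twin-well sample clamp

TASK

Load the sample carrier with the blue collar into the empty well of the sample clamp, collar up and flange fully down in its recess, and let go of it. Then lay the steel cover plate (blue knob) along the clamp with its windows over the two carriers, sliding it about if need be until the bore beneath the knob drops over the clamp's locating pin, and press cover and sprung seat down to the stop. Finish while still holding it pressed down at the stop (the program ends there, without letting go), with the white-collared carrier still in its well and the other things on the bench left where they are.

Things in the scene. Friction and masses are not known exactly. Their poses are not given: they have to be found in the camera images.
- clamp: Sample clamp: white housing 84 (x) x 170 (y) x 36 mm fixed to the bench (place and yaw vary) round a sprung black seat 68 x 154 mm. Origin: centre of its underside, y along it, towards the filled well. The brass locating pin is in the middle of the seat, the filled well 45 mm from it at +y, the empty one 45 mm at -y.
- pin_foot (a point): Foot of the locating pin, on its axis, level with the seat's top face: 47 mm above the bench with the seat up; moves with the seat. The pin stands 7 mm above the seat, 10 mm in diameter, its top chamfered to 6.4 mm over the last 2 mm. Axes as clamp, z up.
- empty_well (a point): Centre of the empty well's mouth, level with the seat's top face, axes as pin_foot. The well is stepped: recess 47 mm in diameter, 5 mm deep for the flange, below it a through hole of 32.4 mm, 11 mm long. A carrier fully home has its flange's top 1 mm below the seat's face and carrier_mid 2 mm above this point.
- seat (a joint): How far the sprung seat is pressed down, m: 0 up, 0.008 at its stop. The spring bears the carriers and the cover without moving; with them on, it starts to yield at about 4 N of push and needs about 11 N (9 to 13) at the stop.
- carrier_mid (a point): Centre of the carrier to be loaded, 17 mm above its underside; it stands on the bench, z up towards its collar. From below: round foot 30 mm in diameter, 10 mm tall, chamfered 2 mm; steel flange 44 mm in diameter, 4 mm thick; blue collar 20 mm in diameter, 20 mm tall, to be gripped. 34 mm tall in all, about 70 g.
- loaded_mid (a point): The other carrier, alike but with a white collar, already in its well (+y side of the clamp); this point is 17 mm above its underside. Leave it there; its collar sticks up 19 mm above the seat's face.
- cover_knob (a point): Centre of the cover's blue knob (22 mm in diameter, 32 mm tall, standing on the middle of the plate), 24 mm above the plate's underside; x across the plate, y along it, z up. With the cover seated on the pin this point is 24 mm above pin_foot; with the plate resting on the pin's top, 31 mm.
- cover: Cover: bright steel plate 50 (x) x 140 (y) x 8 mm, flat on the bench, 200 g, origin at the centre of its underside. Two square windows of 37.5 mm, 45 mm from the knob at +y and -y, pass over the collars, not the flanges. Bore 12.5 mm in diameter, 8 mm deep, up from the underside on the knob's axis, hidden from above. The same when turned by half a turn.
- carrier: The blue-collared carrier as a whole; origin at the centre of its underside.
- mouse: Bystander: white computer mouse, about 95 x 56 x 32 (mm); origin at the centre of its underside. Leave alone.
- jar: Bystander: small jar with blue cap, 44 across, 55 tall (mm); origin at the centre of its underside. Leave alone.
- dish: Bystander: flat glass dish, 90 across, 16 tall (mm); origin at the centre of its underside. Leave alone.
- screwdriver: Bystander: screwdriver with yellow handle, 150 long, lying (mm); origin at the centre of its underside. Leave alone.
- vial: Bystander: small green vial with white cap, 28 across, 50 tall (mm); origin at the centre of its underside. Leave alone.
Mind the look-alikes: they are no part of the job. Leave any red or turquoise look-alike of the cover alone.

How it is judged (in metres and radians):
On the way, in this order (a step that is already met when the one before it is completed fails the run):
1. the blue-collared carrier is home in the empty well, collar up, and let go (horizontal distance between carrier_mid and empty_well below 0.004 m and z of carrier_mid in the frame of empty_well between -0.001 and 0.0045 m and angle between carrier_mid's own z axis and vertical below 0.08 rad and contact force between the fingers and carrier below 0.1 N), for 0.2 s.
2. the cover has dropped over the pin and lies flat on the seat (horizontal distance between cover_knob and pin_foot below 0.0035 m and z of cover_knob in the frame of pin_foot between 0.02 and 0.026 m and angle between cover_knob's own z axis and vertical below 0.06 rad and angle between the y axis of cover_knob and the y axis of pin_foot, either way round below 0.2 rad), for 0.1 s.
At the end, for the whole second after the job is handed in: Blue carrier home in its well, collar up (4 mm, at most 2.5 mm proud, 0.08 rad); cover flat on the seat over the pin (3.5 mm, gap under 2 mm, tilt 0.06, along the clamp within 0.2 rad); seat held down over 6 of 8 mm, robot pushing over 3 N, at rest; white carrier home in its well (all of step 2 and horizontal distance between carrier_mid and empty_well below 0.004 m and z of carrier_mid in the frame of empty_well between -0.001 and 0.0045 m and angle between carrier_mid's own z axis and vertical below 0.08 rad and value of joint seat above 0.006 m and contact force between any of the fingers, the arm and cover above 3 N and horizontal distance between loaded_mid and pin_foot between 0.041 and 0.049 m and z of loaded_mid in the frame of pin_foot below 0.0045 m and linear speed of cover below 0.02 m/s); the arm keeps its last pose, push and grip.
It fails at once if the white-collared carrier is taken out of its well (z of loaded_mid in the frame of pin_foot above 0.012 m).
It fails at once if a bystander is moved more than 30 mm (distance of any of mouse, jar, dish, screwdriver, vial from where it was at the start of the episode above 0.03 m).
It also fails if it takes over 64 s, if anything falls off the work surface, if the arm or the gripper's body presses on something with over 40 N, if the wrist force passes 120 N, or if a joint passes its speed limit or range.

ROBOT

A 7-joint arm with a two-finger parallel gripper is mounted at the origin on the work surface. World frame = base frame: x ahead of the robot, y to its left, z up, the work surface at z = 0. Lengths are in m, angles in degrees, forces in N, time in s.
With the tool pointing down it reaches from about 0.425 to 0.875 m from the base axis. Payload 4.7 kg.
Tool frame: the origin (TCP) lies between the finger pads; the fingertips stand 11 mm ahead of it and the grasp point (between the pads) lies 8 mm behind it (env.tcp_to_tips is the distance from the TCP to the fingertips, in m); z points along the fingers, y is the line along which they close (so a half turn about z gives the same grasp; the last joint's range is limited). The gripper opens to 87 mm and grips with 3 to 60 N. Pads are 19 mm wide; open, the fingers measure 117 mm over their backs; the gripper's body (75 mm by 190 mm) begins 51 mm behind the grasp point.
Start: joints at [-71.328, 18.392, -4.016, 83.108, 1.295, 78.541, -3.26], TCP at [0.199, 0.619, 0.234] pointing down, gripper open.
Joint ranges: [-163.93, 163.93], [-17.29, 119.83], [-79.2, 71.16], [3.27, 140.29], [-89.18, 269.18], [5.43, 117.66], [-154.24, 154.24]. Speed limits (degrees/s): [147.25, 147.25, 180, 180, 180, 180, 180].

INTERFACE

Orientations are given as [roll, pitch, yaw] about the fixed x, y, z axes, in that order (R = Rz(yaw) Ry(pitch) Rx(roll)).
In Python, from cell import env, viewer gives the robot as it stands.
- The arm moves only by the tool step_arm, never from a script. Its arguments are lists of equal length, an entry for each row: "delta_pos": the shift along the tool's x, y, z in units of 0.2 m (1.0 is 0.2 m), a list of three; "rot": the turn, a rotation vector about the tool's x, y, z in units of 1.5 rad (1.0 is 1.5 rad), a list of three; "gripper": the gripper command: -1 is shut, 1 is fully open, values between are in proportion. A call has 1 to 20 rows; each row is the pose to reach, as a shift and turn from the pose commanded when the call began, along the tool's axes at that moment; what a row does not reach only later rows make up. A row lasts 1/8 s, in which the tool goes at most 62.5 mm and 10.7 degrees, less where a joint would pass 70% of its speed; a pose out of reach is approached as far as the arm can. A call with a number of a shift or a turn outside -1 to 1 is refused whole. A call with a gripper value outside its range is refused whole. The fingers move at their own pace and stop on an object; "squeeze" is the grip in N (left out, the last holds). Time passes only in rows, so rows that repeat a pose let the fingers close. It gives the time, the measured TCP pose, the force, the opening and the grip force at its end, in the units of the state.
- env.get_obs(): the state, without advancing time (a new reading comes with each control period).
- viewer.read_camera(name): name is "side" or "top" or "wrist"; returns a dict with "img" (420x560x3 uint8, red, green, blue), "fx", "fy", "cx", "cy" (pixels), "pose" (4x4, takes a point from camera to world coordinates). Camera axes: x right, y down, z forward; pixel columns grow to the right and rows downward; lengths in m; the calibration is good to about 2 mm. A picture is of the moment at which its call begins. There is no depth.
- env.sign_off(): hands the job in; it is judged then, once.
The state is a dict: "time_s": time; "qpos": joint angles; "joint_velocities": joint speeds; "effort": joint torques, N m; "tool_pos": TCP position; "tool_rot": TCP orientation; "force": force on the tool from outside, world axes, zero at the start; "wrist_torque": the same for the moment, N m; "grip_width": finger opening in m; "grasp_force": force on a finger pad.
Only numpy, scipy, OpenCV 4.12 (cv2) and the standard library are available. Lean on these libraries where they do the work, as an engineer would, in place of code of your own. Each camera call takes 0.05 s, during which the arm holds its last target. There are 200 camera calls.

## Working session

There is one attempt and no reset: what is moved stays moved. The work goes in short steps, Python scripts to look and compute and a tool call to move; the robot and the scene stay as the last step left them, time stands still between calls to the robot, and variables do not carry over. Pictures are saved under pics/ and viewed, at most 10 in all, crops included, and the job is handed in when it is done.

Besides the shell and the picture viewer there is one more tool, called after "Emit:" as name(argument=value, ...) on one line, values as JSON. step_arm: Moves the arm, as the interface text tells. Shifts and turns lie within -1 to 1; 1 stands for 0.2 m of shift or 1.5 rad of turn. Its arguments: {"type":"object","properties":{"delta_pos":{"type":"array"},"rot":{"type":"array"},"gripper":{"type":"array"},"squeeze":{"type":"number"}},"required":["delta_pos","rot","gripper"]}

```bash
mkdir -p pics; ls
cat > h.py <<'E'
import numpy as np, cv2
from cell import env, viewer
from scipy.spatial.transform import Rotation as R
def cam(n):
    c=viewer.read_camera(n); return c
def save(c,n): cv2.imwrite('pics/'+n+'.png',cv2.cvtColor(c['img'],cv2.COLOR_RGB2BGR))
def ray(c,uv,z):
    P=np.array(c['pose']); d=P[:3,:3]@np.array([(uv[0]-c['cx'])/c['fx'],(uv[1]-c['cy'])/c['fy'],1.])
    o=P[:3,3]; return o+d*(z-o[2])/d[2]
def proj(c,p):
    P=np.array(c['pose']); q=P[:3,:3].T@(np.array(p)-P[:3,3]); return np.array([c['fx']*q[0]/q[2]+c['cx'],c['fy']*q[1]/q[2]+c['cy']])
def st():
    o=env.get_obs(); return o
def todelta(target):
    o=st(); M=R.from_euler('xyz',o['tool_rot'],degrees=True); return M.inv().apply(np.array(target)-o['tool_pos'])/0.2
def blobs(c,lo,hi,amin=60):
    h=cv2.cvtColor(c['img'],cv2.COLOR_RGB2HSV); m=cv2.inRange(h,np.array(lo),np.array(hi))
    n,l,s,ce=cv2.connectedComponentsWithStats(m); return [(s[i].tolist(),ce[i].round(1).tolist()) for i in range(1,n) if s[i][4]>amin]
E
python3 - <<'E'
from h import *
o=st(); print({k:np.round(v,3) for k,v in o.items()})
ims=[]
for n in ['top','side','wrist']:
    c=cam(n); save(c,n+'0'); print(n,c['fx'],c['cx'],c['cy'],np.round(c['pose'],3).tolist())
    print(blobs(c,(100,100,50),(130,255,255)))
E
```

```text
pics
{'time_s': np.float64(0.0), 'qpos': array([-71.325,  18.439,  -4.016,  83.173,   1.296,  78.54 ,  -3.259]), 'joint_velocities': array([-0.034,  0.118,  0.013,  0.07 , -0.027,  0.126,  0.093]), 'effort': array([-0.0000e+00, -4.9128e+01, -4.0400e-01, -3.1254e+01, -6.4000e-02,
        4.4000e-02,  0.0000e+00]), 'tool_pos': array([0.199, 0.618, 0.232]), 'tool_rot': array([-1.79893e+02,  6.00000e-03,  1.62136e+02]), 'force': array([ 0.753, -1.03 ,  1.05 ]), 'wrist_torque': array([0.036, 0.012, 0.062]), 'grasp_force': np.float64(0.0), 'grip_width': np.float64(0.087)}
top 426.2664371168936 276.62199848963996 210.20617300394034 [[0.103, -0.971, 0.214, 0.305], [-0.995, -0.101, 0.018, -0.063], [0.004, -0.215, -0.977, 1.153], [0.0, 0.0, 0.0, 1.0]]
[([236, 79, 41, 28, 955], [256.4, 92.5]), ([176, 143, 13, 13, 131], [181.8, 148.7])]
side 517.0428905102779 282.3858371777789 207.90921151103353 [[0.878, -0.343, 0.336, 0.134], [-0.48, -0.624, 0.617, -0.782], [-0.002, -0.703, -0.712, 0.941], [0.0, 0.0, 0.0, 1.0]]
[([278, 133, 13, 8, 87], [283.8, 136.6]), ([356, 138, 45, 31, 761], [378.5, 153.1]), ([323, 292, 10, 9, 68], [327.5, 295.8]), ([248, 344, 11, 9, 82], [253.4, 347.9]), ([350, 359, 12, 17, 153], [355.8, 366.9])]
wrist 346.0761869294511 287.0793714278567 214.42624855950427 [[0.306, 0.916, 0.258, 0.128], [0.952, -0.294, -0.085, 0.642], [-0.002, 0.271, -0.963, 0.384], [0.0, 0.0, 0.0, 1.0]]
[]
```

View pics/top0.png

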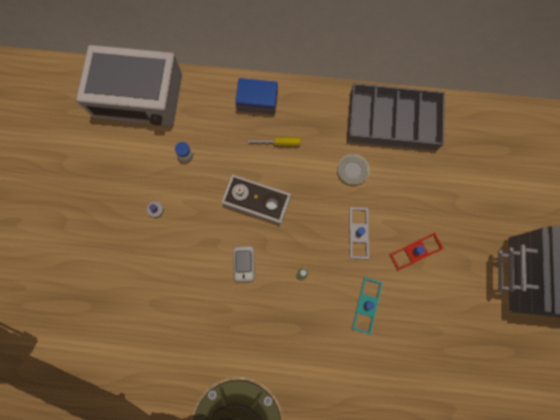

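View pics/side0.png

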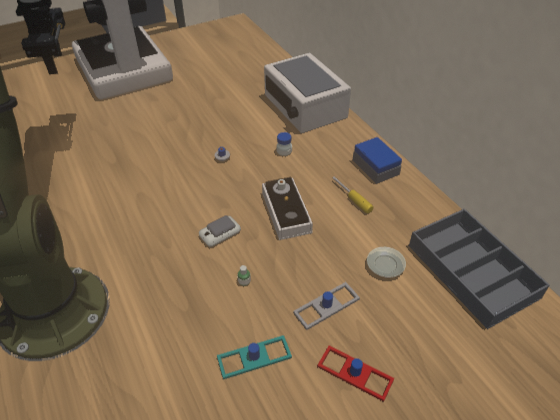

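Top view: clamp at about (256,199) with the white-collared carrier at (240,192), the empty well at (271,205), the blue carrier at (154,209), and the steel cover at (359,233). The side view agrees: carrier (222,154), clamp (286,207), cover (327,303).

```bash
cat >> h.py <<'E'
def big(c,box,n,f):
    x0,y0,x1,y1=box; cv2.imwrite('pics/'+n+'.png',cv2.cvtColor(cv2.resize(c['img'][y0:y1,x0:x1],None,fx=f,fy=f,interpolation=cv2.INTER_CUBIC),cv2.COLOR_RGB2BGR))
E
python3 - <<'E'
from h import *
t=cam('top'); s=cam('side')
for n,c in (('t',t),('s',s)):
    for b in blobs(c,(100,60,30),(140,255,255),15): print(n,b)
def tri(a,b):
    A=[];B=[]
    for c,uv in ((t,a),(s,b)):
        P=np.array(c['pose']); d=P[:3,:3]@np.array([(uv[0]-c['cx'])/c['fx'],(uv[1]-c['cy'])/c['fy'],1.]);d/=np.linalg.norm(d)
        M=np.eye(3)-np.outer(d,d);A.append(M);B.append(M@P[:3,3])
    return np.linalg.solve(sum(A),sum(B))
for nm,uv,z in (('carrier',(154,209),.02),('clamp',(256,199),.04),('white',(240,192),.055),('empty',(271,205),.047),('cover',(359,233),.015)): print(nm,ray(t,uv,z).round(3))
a=np.hstack([cv2.resize(t['img'][170:270,140:400],None,fx=3,fy=3)]); cv2.imwrite('pics/crop1.png',cv2.cvtColor(a,cv2.COLOR_RGB2BGR))
E
```

```text
t ([236, 79, 41, 29, 1034], [256.2, 92.8])
t ([175, 142, 14, 14, 155], [181.7, 148.7])
t ([150, 205, 7, 7, 25], [153.5, 207.9])
t ([357, 228, 8, 7, 44], [360.7, 230.8])
t ([416, 247, 8, 7, 48], [419.4, 249.9])
t ([365, 301, 9, 9, 63], [368.9, 305.2])
s ([277, 133, 14, 11, 125], [284.0, 137.8])
s ([355, 138, 47, 35, 951], [377.7, 154.6])
s ([218, 148, 7, 8, 27], [221.5, 151.0])
s ([323, 292, 10, 16, 136], [327.2, 299.1])
s ([248, 343, 11, 18, 157], [253.4, 351.1])
s ([350, 359, 13, 17, 167], [355.9, 366.9])
carrier [0.522 0.291 0.02 ]
clamp [0.574 0.017 0.04 ]
white [0.585 0.06  0.055]
empty [ 0.56  -0.025  0.047]
cover [ 0.514 -0.269  0.015]
```

View pics/crop1.png

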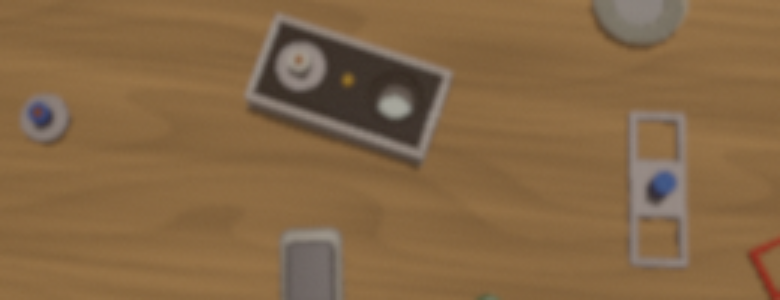

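The crop shows the carrier at crop (45,117), the clamp with its white carrier at (300,65), pin at (347,79) and empty well at (395,98), and the steel cover at (659,190) with its long axis upright in the picture. Moving over the carrier.

Emit:
step_arm(delta_pos=[[-1,-0.5,0.1],[-1,-0.5,0.1],[-1,-0.5,0.1],[-1,-0.5,0.1]], rot=[[0,0,0],[0,0,0],[0,0,0],[0,0,0]], gripper=[1,1,1,1])

```text
time_s: 0.75
tool_pos: [0.3621, 0.4588, 0.2134]
tool_rot: [-180.0, 0.1, 161.9]
force: [-0.2, 0.1, -0.2]
grip_width: 0.0867
grasp_force: 0.0
```

Emit:
step_arm(delta_pos=[[-1,-0.55,0.25],[-1,-0.55,0.25],[-1,-0.55,0.25],[-1,-0.55,0.25],[-1,-0.55,0.25],[-1,-0.55,0.25],[-1,-0.55,0.25]], rot=[[0,0,0.5],[0,0,0.5],[0,0,0.5],[0,0,0.5],[0,0,0.5],[0,0,0.5],[0,0,0.5]], gripper=[0,0,0,0,0,0,0])

```text
time_s: 1.62
tool_pos: [0.5147, 0.298, 0.1638]
tool_rot: [180.0, -0.1, 119.4]
force: [-0.5, -0.3, -0.2]
grip_width: 0.0441
grasp_force: 0.0
```

Run:
```python
from h import *
o=st(); print(o['time_s'],o['tool_pos'],o['tool_rot'],np.round(o['qpos'],1),o['grip_width'])
c=cam('wrist'); save(c,'w1'); print(blobs(c,(100,60,30),(140,255,255),30))
for b in blobs(c,(100,60,30),(140,255,255),30): print(ray(c,b[1],.03).round(4))
```

```text
1.625 [0.51467954 0.29796037 0.16382036] [ 1.79979618e+02 -5.19392086e-02  1.19369027e+02] [-45.3  14.2  14.9  97.1  -3.9  69.2  -0.1] 0.044067832441249614
[([283, 206, 22, 26, 342], [293.4, 218.7])]
[0.5238 0.2931 0.03  ]
```

View pics/w1.png

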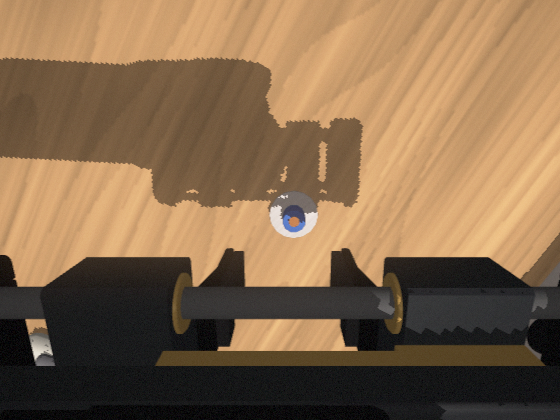

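The carrier sits at (294,214): flange 270–318 by 191–238, collar-top dot near (294,222). Flange at z 14 mm and collar top at z 34 mm should agree.

Run:
```python
from h import *
c=cam('wrist')
h=cv2.cvtColor(c['img'],cv2.COLOR_RGB2HSV)
m=(h[...,1]<60)&(h[...,2]>90);m|=cv2.inRange(h,np.array((100,60,30)),np.array((140,255,255)))>0
sub=np.zeros_like(m);sub[180:250,255:330]=m[180:250,255:330]
cn=max(cv2.findContours(sub.astype(np.uint8),0,2)[0],key=cv2.contourArea)
hull=cv2.convexHull(cn);e=cv2.fitEllipse(hull);print(e)
p=ray(c,e[0],.014);print(p.round(4))
hb=h[206:234,282:307]; mo=cv2.inRange(hb,np.array((3,90,90)),np.array((25,255,255)));ys,xs=np.nonzero(mo);q=(xs.mean()+282,ys.mean()+206);print(q,ray(c,q,.034).round(4))
o=st();print(todelta([p[0],p[1],.03]).round(3))
```

```text
((293.0972595214844, 213.7828826904297), (46.46335983276367, 47.84804916381836), 85.75956726074219)
[0.5239 0.2929 0.014 ]
(np.float64(293.4736842105263), np.float64(221.0263157894737)) [0.5243 0.2922 0.034 ]
[-0.043  0.027  0.669]
```

Emit:
step_arm(delta_pos=[[-0.044,0.026,0.3],[-0.044,0.026,0.55],[-0.044,0.026,0.68],[-0.044,0.026,0.68],[-0.044,0.026,0.68]], rot=[[0,0,0],[0,0,0],[0,0,0],[0,0,0],[0,0,0]], gripper=[0,0,0,0,0], squeeze=15)

```text
time_s: 2.35
tool_pos: [0.5247, 0.2916, 0.0287]
tool_rot: [180.0, -0.0, 119.2]
force: [-0.2, -1.2, -0.1]
grip_width: 0.0434
grasp_force: 0.3
```

Emit:
step_arm(delta_pos=[[0,0,0],[0,0,0],[0,0,0],[0,0,0],[0,0,0],[0,0,0]], rot=[[0,0,0],[0,0,0],[0,0,0],[0,0,0],[0,0,0],[0,0,0]], gripper=[-0.7,-0.7,-0.7,-0.7,-0.7,-0.7])

```text
time_s: 3.1
tool_pos: [0.5252, 0.2913, 0.0285]
tool_rot: [179.9, -0.0, 119.2]
force: [-1.2, -0.1, 6.2]
grip_width: 0.0347
grasp_force: 15.0
```

Emit:
step_arm(delta_pos=[[0,0,-0.25],[0,0,-0.5],[0,0,-0.5],[0,0,-0.5]], rot=[[0,0,0],[0,0,0],[0,0,0],[0,0,0]], gripper=[-0.7,-0.7,-0.7,-0.7])

```text
time_s: 3.6
tool_pos: [0.524, 0.2906, 0.1267]
tool_rot: [-179.9, -0.0, 119.2]
force: [-0.5, 0.9, -1.9]
grip_width: 0.0346
grasp_force: 15.0
```

Run:
```python
from h import *
o=st(); print(o['time_s'],o['tool_pos'],o['tool_rot'],o['grip_width'],o['grasp_force'],o['force'])
c=cam('wrist'); save(c,'w2')
# move to well overview: TCP short of the empty well
print(todelta([0.56,-0.025,0.16]).round(3))
```

```text
3.6 [0.52395623 0.29064875 0.12669189] [-1.79931154e+02 -3.27900036e-03  1.19163440e+02] 0.03458496334836714 14.999834150075912 [-0.54796188  0.90249979 -1.92505533]
[-1.466 -0.61  -0.169]
```

View pics/w2.png

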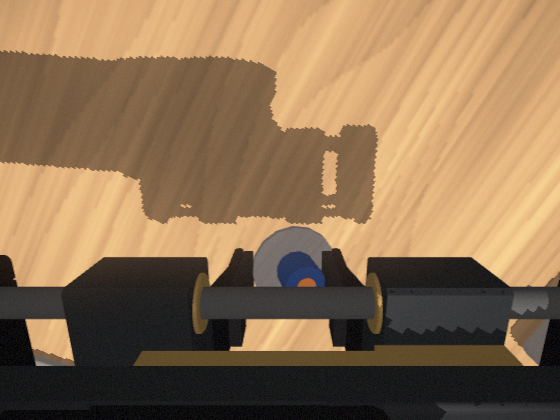

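The carrier (flange about (291,258), collar top (307,285)) is held, but the width is 34.6 mm rather than 20 mm and it looks tilted, so the pads are on the flange. I'll check the fingertip distance before putting it back down.

Run:
```python
from h import *
print(env.tcp_to_tips, [a for a in dir(env) if not a.startswith('_')])
s=cam('side'); u=proj(s,[.524,.29,.12]).astype(int); print(u); big(s,(u[0]-40,u[1]-40,u[0]+40,u[1]+40),'s2',7)
```

```text
0.011 ['PlanningError', 'get_obs', 'sign_off', 'tcp_to_tips']
[218 123]
```

View pics/s2.png

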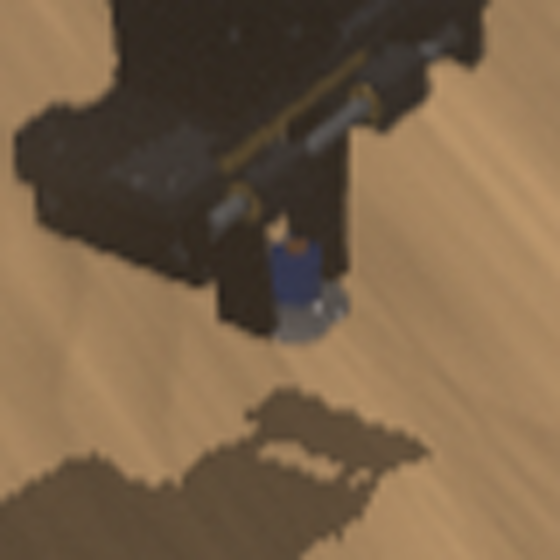

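The tool still holds it low, with a pad on the flange. I'll set it down, open wider, rise and look again.

Emit:
step_arm(delta_pos=[[0,0,0.25],[0,0,0.45],[0,0,0.49],[0,0,0.49],[0,0,0.49],[0,0,0.49],[0,0,0.49],[0,0,0.49],[0,0,0.2],[0,0,-0.1],[0,0,-0.1],[0,0,-0.1]], rot=[[0,0,0],[0,0,0],[0,0,0],[0,0,0],[0,0,0],[0,0,0],[0,0,0],[0,0,0],[0,0,0],[0,0,0],[0,0,0],[0,0,0]], gripper=[-0.7,-0.7,-0.7,-0.7,0.5,0.5,0.5,0.5,0.5,0.5,0.5,0.5])

```text
time_s: 5.2
tool_pos: [0.5243, 0.2909, 0.1474]
tool_rot: [-180.0, -0.0, 119.2]
force: [-0.4, 0.2, -0.9]
grip_width: 0.0652
grasp_force: 0.0
```

```bash
cat >> h.py <<'E'
def carrier(c,lo,hi,zb):
    # flange ellipse (top zb+.014) and collar blob inside a pixel box
    h=cv2.cvtColor(c['img'],cv2.COLOR_RGB2HSV)
    b=cv2.inRange(h,np.array((100,60,30)),np.array((140,255,255)))>0
    m=((h[...,1]<60)&(h[...,2]>90))|b
    sub=np.zeros_like(m);sub[lo[1]:hi[1],lo[0]:hi[0]]=m[lo[1]:hi[1],lo[0]:hi[0]]
    cn=max(cv2.findContours(sub.astype(np.uint8),0,2)[0],key=cv2.contourArea)
    e=cv2.fitEllipse(cv2.convexHull(cn)); return e,ray(c,e[0],zb+.014)
E
python3 - <<'E'
from h import *
o=st(); print(o['time_s'],o['tool_pos'],o['tool_rot'],o['grip_width'],o['force'])
c=cam('wrist'); save(c,'w3')
bl=max(blobs(c,(100,60,30),(140,255,255),30),key=lambda b:b[0][4]);print(bl,ray(c,bl[1],.026).round(4))
x,y=map(int,bl[1]); e,p=carrier(c,(x-40,y-40),(x+40,y+35),0);print(e,p.round(4),todelta([p[0],p[1],.036]).round(3))
E
```

```text
5.2 [0.52427725 0.29088112 0.14743921] [-1.79999710e+02 -1.38059117e-02  1.19168021e+02] 0.06515699908146132 [-0.37219047  0.17974185 -0.87330022]
([281, 199, 24, 28, 409], [292.7, 211.8]) [0.528  0.2937 0.026 ]
((292.3026123046875, 207.89772033691406), (49.611942291259766, 50.326988220214844), 75.12101745605469) [0.5278 0.2938 0.014 ] [0.004 0.027 0.552]
```

View pics/w3.png

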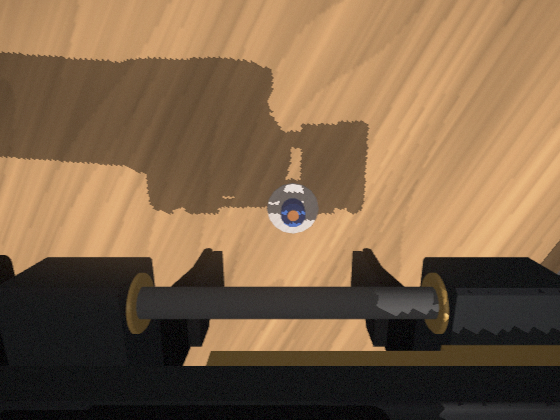

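The carrier stands upright at (292,208), about 5 mm towards one finger. Regrasping 8 mm higher and centred, with the grip width as the check.

Emit:
step_arm(delta_pos=[[0.004,0.026,0.3],[0.004,0.026,0.5],[0.004,0.026,0.555],[0.004,0.026,0.555],[0.004,0.026,0.555],[0.004,0.026,0.555],[0.004,0.026,0.555],[0.004,0.026,0.555],[0.004,0.026,0.555],[0.004,0.026,0.555],[0.004,0.026,0.555]], rot=[[0,0,0],[0,0,0],[0,0,0],[0,0,0],[0,0,0],[0,0,0],[0,0,0],[0,0,0],[0,0,0],[0,0,0],[0,0,0]], gripper=[0.3,0.3,0.3,0.3,-0.7,-0.7,-0.7,-0.7,-0.7,-0.7,-0.7])

```text
time_s: 6.62
tool_pos: [0.5287, 0.2942, 0.0368]
tool_rot: [180.0, -0.0, 119.2]
force: [-0.2, -0.0, 3.1]
grip_width: 0.0189
grasp_force: 15.0
```

Gripped the collar (18.9 mm). Lifting and going to a viewpoint short of the empty well.

Emit:
step_arm(delta_pos=[[0,0,-0.3],[0,0,-0.6],[-0.3,-0.12,-0.66],[-0.6,-0.24,-0.66],[-0.8,-0.32,-0.66],[-0.8,-0.32,-0.66]], rot=[[0,0,0],[0,0,0],[0,0,0],[0,0,0],[0,0,0],[0,0,0]], gripper=[-0.7,-0.7,-0.7,-0.7,-0.7,-0.7])

```text
time_s: 7.38
tool_pos: [0.5516, 0.1172, 0.1686]
tool_rot: [-180.0, 0.1, 118.7]
force: [-0.9, 0.5, -1.1]
grip_width: 0.0191
grasp_force: 15.0
```

Emit:
step_arm(delta_pos=[[-0.25,-0.13,0],[-0.5,-0.25,0],[-0.75,-0.4,0],[-0.93,-0.47,0],[-0.93,-0.47,0],[-0.93,-0.47,0]], rot=[[0,0,0.1],[0,0,0.2],[0,0,0.3],[0,0,0.34],[0,0,0.34],[0,0,0.34]], gripper=[-0.7,-0.7,-0.7,-0.7,-0.7,-0.7])

```text
time_s: 8.12
tool_pos: [0.5594, -0.0831, 0.1681]
tool_rot: [-180.0, -0.1, 90.1]
force: [0.2, -0.5, -0.8]
grip_width: 0.0189
grasp_force: 15.0
```

Run:
```python
from h import *
o=st(); print(o['time_s'],o['tool_pos'],o['tool_rot'],o['grip_width'],o['force'],np.round(o['qpos'],0))
c=cam('wrist'); save(c,'w4')
for p in ([.56,-.025,.047],[.574,.017,.05],[.585,.06,.06]): print(proj(c,p).round(0))
print(blobs(c,(10,120,80),(30,255,255),20)[:8]); print(blobs(c,(100,60,30),(140,255,255),30))
```

```text
8.125 [ 0.55943586 -0.08314927  0.16807098] [-1.79963745e+02 -5.76983834e-02  9.00600914e+01] 0.01889186526099491 [ 0.15706128 -0.4964469  -0.7987183 ] [-23.  11.  32. 101.  -7.  69.  11.]
[289. 140.]
[308.  82.]
[326.  11.]
[([327, 0, 13, 13, 141], [332.9, 5.6]), ([308, 73, 13, 14, 143], [314.0, 79.5]), ([492, 121, 41, 90, 3029], [512.0, 165.8]), ([279, 271, 18, 16, 227], [287.3, 278.9]), ([226, 273, 12, 61, 424], [230.1, 302.8]), ([337, 273, 13, 61, 428], [344.1, 302.8]), ([97, 345, 390, 21, 6489], [305.7, 356.8])]
[([267, 247, 41, 40, 1138], [286.7, 265.9])]
```

View pics/w4.png

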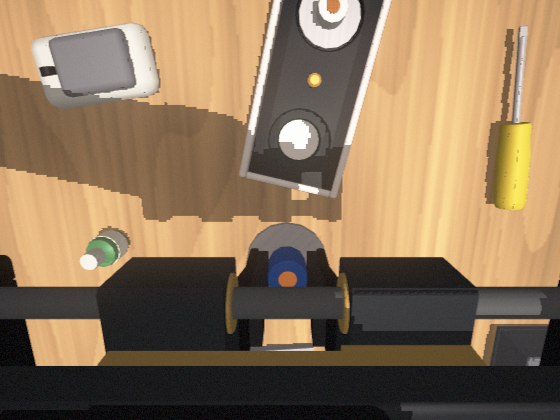

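The wrist view shows the empty well at (298,138), pin top (314,79.5), white collar dot (333,5) and the held carrier upright, with its dot at (287,279). I'll get the well from the pin and the clamp axis, and check it against the hole.

Run:
```python
from h import *
o=st();c=cam('wrist')
pin=ray(c,(314,79.5),.054); 
h=cv2.cvtColor(c['img'],cv2.COLOR_RGB2GRAY)
# bright bench seen through the hole bottom
sub=np.zeros_like(h);sub[110:165,270:330]=h[110:165,270:330]>90
cn=max(cv2.findContours(sub,0,2)[0],key=cv2.contourArea);print('hole',cv2.minEnclosingCircle(cn),cv2.contourArea(cn))
# housing long edges: bright outline
g=((h>150)*255).astype(np.uint8); L=cv2.HoughLinesP(g,1,np.pi/360,40,minLineLength=80,maxLineGap=6)
for l in (L if L is not None else [])[:]:
    x1,y1,x2,y2=l[0]
    if 235<min(x1,x2) and max(x1,x2)<400 and max(y1,y2)<200:
        a,b=ray(c,(x1,y1),.036),ray(c,(x2,y2),.036);d=a-b
        print(l[0],'az',np.degrees(np.arctan2(d[1],d[0])).round(1))
well=ray(c,(299,137.5),.047)
print('pin',pin.round(4),'well',well.round(4),np.linalg.norm((pin-well)[:2]),np.degrees(np.arctan2(*(pin-well)[1::-1])))
w=ray(c,(332.9,4),.066);print('white',w.round(4),np.linalg.norm((pin-w)[:2]),np.degrees(np.arctan2(*(w-pin)[1::-1])))
print('dot',ray(c,(287.3,278.9),o['tool_pos'][2]-.0368+.034).round(4),o['tool_pos'])
```

```text
hole ((301.9607849121094, 134.60784912109375), 26.74285125732422) 1608.5
pin [0.578  0.0185 0.054 ] well [ 0.568  -0.0226  0.047 ] 0.042333141623838035 76.26016707084783
white [0.5883 0.0633 0.066 ] 0.0459380156414559 77.0002706441976
dot [ 0.5592 -0.0836  0.1653] [ 0.55949434 -0.08259939  0.1681165 ]
```

Emit:
step_arm(delta_pos=[[0.15,0.02,0],[0.29,0.038,0.15],[0.29,0.038,0.31],[0.29,0.038,0.31],[0.29,0.038,0.31]], rot=[[0,0,0],[0,0,0],[0,0,0],[0,0,0],[0,0,0]], gripper=[-0.7,-0.7,-0.7,-0.7,-0.7])

```text
time_s: 8.85
tool_pos: [0.5677, -0.0267, 0.1077]
tool_rot: [179.9, -0.0, 90.0]
force: [1.0, 0.0, -0.7]
grip_width: 0.0191
grasp_force: 15.0
```

Run:
```python
from h import *
o=st(); print(o['time_s'],o['tool_pos'],o['tool_rot'],o['grip_width'],o['force'])
c=cam('wrist'); save(c,'w5')
for b in blobs(c,(5,120,80),(30,255,255),40):
    s,ce=b
    if s[4]>3000 or not 230<ce[0]<360: continue
    print(b,'z.054',ray(c,ce,.054).round(4),'z.066',ray(c,ce,.066).round(4),'dot',ray(c,ce,o['tool_pos'][2]-.0028).round(4))
```

```text
8.85 [ 0.56769592 -0.02667928  0.1076516 ] [ 1.79918791e+02 -2.78537779e-03  8.99775474e+01] 0.0191032105797851 [ 0.98738169  0.04132765 -0.72975837]
([297, 161, 17, 17, 215], [305.3, 169.0]) z.054 [0.5781 0.0187 0.054 ] z.066 [0.5775 0.0204 0.066 ] dot [0.5754 0.0261 0.1049]
([279, 271, 18, 16, 236], [287.2, 278.9]) z.054 [ 0.5674 -0.0528  0.054 ] z.066 [ 0.5674 -0.0469  0.066 ] dot [ 0.5673 -0.0277  0.1049]
([226, 273, 12, 61, 435], [230.2, 303.1]) z.054 [ 0.5296 -0.0703  0.054 ] z.066 [ 0.5318 -0.0634  0.066 ] dot [ 0.5389 -0.0409  0.1049]
([337, 273, 13, 61, 426], [344.2, 303.6]) z.054 [ 0.6052 -0.0708  0.054 ] z.066 [ 0.603  -0.0638  0.066 ] dot [ 0.5958 -0.0412  0.1049]
```

View pics/w5.png

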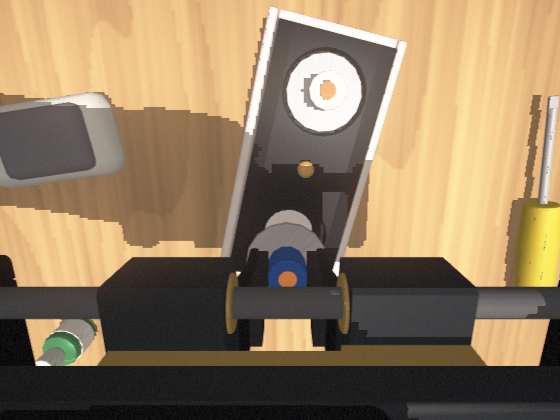

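The view shows the pin at (305,169), the white collar dot at (328,90) in its recess ring (about (324,90)), and the carrier dot at (287,279) over the well. One axis computation, then descend.

Run:
```python
from h import *
c=cam('wrist');o=st()
pin=ray(c,(305.3,169),.054)
for uv,z in (((328,90),.066),((324.5,89.5),.047)):
    w=ray(c,uv,z);d=(w-pin)[:2];L=np.linalg.norm(d);print(w.round(4),L.round(4),np.degrees(np.arctan2(d[1],d[0])).round(1),'well',(pin[:2]-.045*d/L).round(4))
# long housing edges, top outer edge z=.036?
for e in (((275,10),(247,130)),((404,43),(341,265))):
    for z in(.036,.047):
        a,b=[ray(c,q,z) for q in e];d=a-b;print(np.degrees(np.arctan2(d[1],d[0])).round(1),a.round(3))
```

```text
[0.5894 0.0618 0.066 ] 0.0448 76.1 well [ 0.5678 -0.0253]
[0.5895 0.0634 0.047 ] 0.0464 76.4 well [ 0.5681 -0.0254]
74.8 [0.561 0.107 0.036]
74.8 [0.561 0.104 0.047]
77.6 [0.637 0.09  0.036]
77.6 [0.633 0.088 0.047]
```

Emit:
step_arm(delta_pos=[[0.013,0,0.05],[0.013,0,0.1],[0.013,0,0.14],[0.013,0,0.16],[0.013,0,0.17],[0.013,0,0.17]], rot=[[0,0,0],[0,0,0],[0,0,0],[0,0,0],[0,0,0],[0,0,0]], gripper=[-0.7,-0.7,-0.7,-0.7,-0.7,-0.7])

```text
time_s: 9.7
tool_pos: [0.5676, -0.0245, 0.0726]
tool_rot: [179.9, 0.0, 89.9]
force: [2.4, -0.7, -1.3]
grip_width: 0.0187
grasp_force: 15.0
```

It has entered the hole with no upward force. Going the last few millimetres.

Emit:
step_arm(delta_pos=[[0,0,0.01],[0,0,0.018],[0,0,0.022],[0,0,0.022]], rot=[[0,0,0],[0,0,0],[0,0,0],[0,0,0]], gripper=[-0.7,-0.7,-0.7,-0.7])

```text
time_s: 10.2
tool_pos: [0.5675, -0.0245, 0.0688]
tool_rot: [179.9, -0.0, 89.9]
force: [2.2, -1.0, 4.7]
grip_width: 0.0192
grasp_force: 15.0
```

Seated at exactly the expected height with +4.7 N. Releasing, rising, and checking.

Emit:
step_arm(delta_pos=[[0,0,0],[0,0,0],[0,0,0],[0,0,0],[0,0,-0.2],[0,0,-0.45],[-0.25,0,-0.5],[-0.25,0,-0.5],[-0.25,0,-0.5]], rot=[[0,0,0],[0,0,0],[0,0,0],[0,0,0],[0,0,0],[0,0,0],[0,0,0],[0,0,0],[0,0,0]], gripper=[0,0,0,0,0,0,0,0,0])

```text
time_s: 11.32
tool_pos: [0.5666, -0.0741, 0.1678]
tool_rot: [-180.0, -0.0, 89.9]
force: [1.7, 0.4, -1.0]
grip_width: 0.0437
grasp_force: 0.0
```

Run:
```python
from h import *
o=st(); print(o['time_s'],o['tool_pos'],o['tool_rot'],o['grip_width'],o['force'])
c=cam('wrist'); save(c,'w6')
for b in blobs(c,(5,120,80),(30,255,255),30):
    s,ce=b
    if s[4]>3000 or not 230<ce[0]<360 or ce[1]>240: continue
    print(b,'z.054',ray(c,ce,.054).round(4),'z.066',ray(c,ce,.066).round(4))
t=cam('top')
h=t['img']; m=(h.min(2)>105).astype(np.uint8); m[:,:340]=0;m[:,382:]=0;m[:200]=0;m[265:]=0
ys,xs=np.nonzero(m);print(cv2.minAreaRect(np.column_stack([xs,ys]).astype(np.float32)),m.sum())
r=cv2.boxPoints(cv2.minAreaRect(np.column_stack([xs,ys]).astype(np.float32)))
print([ray(t,p,.008).round(4).tolist() for p in r])
```

```text
11.325 [ 0.56659384 -0.07407467  0.16778489] [-1.79960746e+02 -4.58197730e-02  8.99070107e+01] 0.04371742174462504 [ 1.69139545  0.43721311 -0.97841349]
([315, 13, 13, 15, 147], [321.0, 20.3]) z.054 [0.5895 0.065  0.054 ] z.066 [0.5885 0.0621 0.066 ]
([298, 86, 13, 14, 148], [303.7, 92.6]) z.054 [0.5782 0.0181 0.054 ] z.066 [0.5776 0.0173 0.066 ]
([283, 150, 11, 11, 102], [288.0, 155.1]) z.054 [ 0.5668 -0.0267  0.054 ] z.066 [ 0.5668 -0.0255  0.066 ]
((359.0, 232.5), (51.0, 18.0), 90.0) 542
[[0.5856, -0.2413, 0.008], [0.5907, -0.2907, 0.008], [0.4503, -0.2987, 0.008], [0.4453, -0.2506, 0.008]]
```

View pics/w6.png

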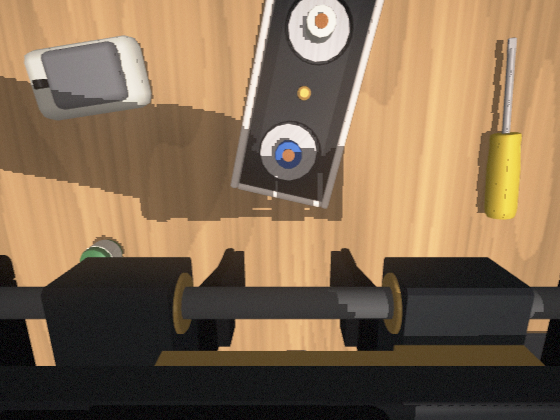

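The carrier is home: blue dot (288,155) and white dot (321,20) lie 45 mm either side of the pin at (304,93), clamp axis azimuth about 76°. Now to the cover, turning the tool so the fingers close across the plate.

Emit:
step_arm(delta_pos=[[-0.2,-0.1,-0.16],[-0.4,-0.2,-0.16],[-0.6,-0.3,-0.16],[-0.8,-0.4,-0.16],[-0.98,-0.445,-0.16],[-0.98,-0.445,-0.16],[-0.98,-0.445,-0.16],[-0.98,-0.445,-0.16],[-0.98,-0.445,-0.16],[-0.98,-0.445,-0.16],[-0.98,-0.445,-0.16]], rot=[[0,0,0.11],[0,0,0.22],[0,0,0.33],[0,0,0.44],[0,0,0.55],[0,0,0.66],[0,0,0.77],[0,0,0.88],[0,0,0.99],[0,0,1.0],[0,0,1.0]], gripper=[0,0,0,0,0,0,0,0,0,0,0])

```text
time_s: 12.8
tool_pos: [0.478, -0.2695, 0.1998]
tool_rot: [-180.0, 0.0, 4.2]
force: [0.3, 0.1, 0.6]
grip_width: 0.0439
grasp_force: 0.0
```

Run:
```python
from h import *
o=st(); print(o['time_s'],o['tool_pos'],o['tool_rot'],np.round(o['qpos'],0))
c=cam('wrist'); save(c,'w7')
print([b for b in blobs(c,(100,60,30),(140,255,255),40)])
print('expected knob top px',proj(c,[.518,-.27,.04]),[proj(c,p).round(0).tolist() for p in ([.588,-.265,.008],[.448,-.275,.008])])
h=cv2.cvtColor(c['img'],cv2.COLOR_RGB2HSV)
m=((h[...,1]<50)&(h[...,2]>70)).astype(np.uint8)
n,l,s,ce=cv2.connectedComponentsWithStats(m)
for i in range(1,n):
    if s[i][4]>300: print('grey',s[i],ce[i].round(0))
for b in blobs(c,(0,0,0),(180,50,90),800): print('dark',b)
```

```text
12.8 [ 0.47796441 -0.26953147  0.19984883] [-1.79979538e+02  2.66998439e-02  4.21159388e+00] [-18.   9.  49. 102.  -7.  72. -53.]
[([0, 64, 12, 25, 230], [4.6, 76.6]), ([281, 143, 23, 26, 459], [292.1, 155.3]), ([434, 189, 36, 28, 717], [451.7, 202.3]), ([300, 319, 20, 32, 566], [309.2, 334.3])]
expected knob top px [291.96493303 156.28661148] [[292.0, 76.0], [291.0, 221.0]]
grey [   0   19   87  118 3671] [56. 82.]
grey [   0   48   29   56 1053] [13. 77.]
grey [ 265   77   55  144 3828] [292. 148.]
grey [   0  199   34   86 1542] [ 15. 243.]
grey [  2 293  43  26 831] [ 24. 306.]
grey [ 181  292  210   28 5234] [285. 305.]
grey [530 294  30  25 521] [544. 306.]
dark ([0, 29, 46, 94, 1663], [23.8, 73.0])
dark ([174, 258, 386, 93, 16905], [400.7, 305.4])
dark ([0, 270, 560, 150, 27895], [233.6, 361.6])
```

```bash
cat >> h.py <<'E'
def plate(c,pt,zt,thr=50,vmin=70):
    """cover from its grey mask around pixel pt: rect in the plane z=zt, window centres"""
    h=cv2.cvtColor(c['img'],cv2.COLOR_RGB2HSV)
    m=(((h[...,1]<thr)&(h[...,2]>vmin))).astype(np.uint8)
    m|=(cv2.inRange(h,np.array((100,60,30)),np.array((140,255,255)))>0)
    m[258:]=0
    n,l,s,ce=cv2.connectedComponentsWithStats(m)
    i=l[int(pt[1]),int(pt[0])]; print('comp',s[i])
    cs,hi=cv2.findContours((l==i).astype(np.uint8),cv2.RETR_CCOMP,cv2.CHAIN_APPROX_NONE)
    f=lambda ct:np.array([ray(c,q,zt)[:2] for q in ct.reshape(-1,2)],np.float32)
    o=max(range(len(cs)),key=lambda k:cv2.contourArea(cs[k]))
    print('outer',cv2.minAreaRect(f(cs[o])*1000))
    for k in range(len(cs)):
        if hi[0][k][3]>=0 and cv2.contourArea(cs[k])>100: print('win',np.round(cv2.minAreaRect(f(cs[k])*1000),1) if 0 else cv2.minAreaRect(f(cs[k])*1000))
E
python3 - <<'E'
from h import *
c=cam('wrist'); plate(c,(292,185),.008)
b=[q for q in blobs(c,(100,60,30),(140,255,255),40) if abs(q[1][0]-292)<5][0]; print('knob',ray(c,b[1],.032).round(4))
E
```

```text
comp [     0      0    560    420 223993]
outer ((420.5236511230469, -263.3665466308594), (458.4911193847656, 691.53466796875), 4.218035697937012)
win ((401.04656982421875, -124.99576568603516), (10.247676849365234, 26.797521591186523), 8.567219734191895)
win ((479.6225280761719, -436.2724304199219), (40.51542282104492, 24.810056686401367), 71.75021362304688)
win ((518.0684814453125, -270.08221435546875), (140.3963623046875, 51.947998046875), 4.387467861175537)
knob [ 0.518  -0.2702  0.032 ]
```

Cover centre is (0.518, -0.270), size 140 x 52 mm, azimuth 4.4°, and the knob ray agrees. Grasping the knob.

Emit:
step_arm(delta_pos=[[0.2,0.017,0.3],[0.2,0.017,0.6],[0.2,0.017,0.8],[0.2,0.017,0.85],[0.2,0.017,0.85],[0.2,0.017,0.85],[0.2,0.017,0.85],[0.2,0.017,0.85],[0.2,0.017,0.85],[0.2,0.017,0.85]], rot=[[0,0,0],[0,0,0],[0,0,0],[0,0,0],[0,0,0],[0,0,0],[0,0,0],[0,0,0],[0,0,0],[0,0,0]], gripper=[0,0,0,0,0,-0.7,-0.7,-0.7,-0.7,-0.7], squeeze=30)

```text
time_s: 14.15
tool_pos: [0.5186, -0.2711, 0.0312]
tool_rot: [180.0, -0.1, 4.0]
force: [-0.9, 1.2, 6.2]
grip_width: 0.0202
grasp_force: 30.0
```

Emit:
step_arm(delta_pos=[[0,0,-0.2],[0,0,-0.5],[0.1,-0.25,-0.6],[0.2,-0.5,-0.6],[0.2,-0.7,-0.6],[0.2,-0.7,-0.6]], rot=[[0,0,0],[0,0,0],[0,0,0],[0,0,0],[0,0,0],[0,0,0]], gripper=[-0.7,-0.7,-0.7,-0.7,-0.7,-0.7])

```text
time_s: 14.9
tool_pos: [0.5479, -0.1233, 0.1492]
tool_rot: [-179.8, 0.1, 4.4]
force: [0.6, -1.1, -2.4]
grip_width: 0.0202
grasp_force: 30.0
```

Emit:
step_arm(delta_pos=[[0.02,-0.1,0],[0.05,-0.2,0],[0.08,-0.3,0],[0.11,-0.4,0],[0.14,-0.5,0],[0.17,-0.6,0],[0.19,-0.7,0],[0.197,-0.723,0],[0.197,-0.723,0],[0.197,-0.723,0]], rot=[[0,0,-0.12],[0,0,-0.24],[0,0,-0.36],[0,0,-0.48],[0,0,-0.6],[0,0,-0.72],[0,0,-0.834],[0,0,-0.834],[0,0,-0.834],[0,0,-0.834]], gripper=[-0.7,-0.7,-0.7,-0.7,-0.7,-0.7,-0.7,-0.7,-0.7,-0.7])

```text
time_s: 16.15
tool_pos: [0.5771, 0.0168, 0.1501]
tool_rot: [180.0, 0.0, 75.5]
force: [-0.1, 0.1, -3.0]
grip_width: 0.0206
grasp_force: 30.0
```

Run:
```python
from h import *
o=st(); print(o['time_s'],o['tool_pos'],o['tool_rot'],o['grip_width'],o['force'],o['wrist_torque'])
c=cam('wrist'); save(c,'w8'); z=o['tool_pos'][2]-.0312
for b in blobs(c,(100,60,30),(140,255,255),40): print('blue',b,ray(c,b[1],z+.032).round(4))
for b in blobs(c,(5,120,80),(30,255,255),40): 
    if 230<b[1][0]<360: print('orange',b,ray(c,b[1],.066).round(4))
h=cv2.cvtColor(c['img'],cv2.COLOR_RGB2HSV); m=((h[...,1]<50)&(h[...,2]>110)).astype(np.uint8)
n,l,s,ce=cv2.connectedComponentsWithStats(m)
for i in range(1,n):
    if s[i][4]>400: print('grey',s[i],ce[i].round(0))
for n in('plate+y',.045),('end',.07):
    a=np.radians(76.1); print(n[0],proj(c,[o['tool_pos'][0]+n[1]*np.cos(a),o['tool_pos'][1]+n[1]*np.sin(a),z+.008]))
```

```text
16.15 [0.57708189 0.01684489 0.15007239] [1.79999647e+02 4.55377362e-02 7.54725788e+01] 0.020620421999791007 [-0.14155684  0.12133977 -2.9630359 ] [-0.11505634  0.10793725  0.00758414]
blue ([264, 240, 47, 47, 1792], [286.9, 266.0]) [0.5782 0.0241 0.1509]
orange ([282, 155, 12, 12, 117], [287.6, 160.5]) [0.5884 0.062  0.066 ]
orange ([340, 273, 13, 61, 420], [347.0, 303.1]) [ 0.6052 -0.054   0.066 ]
orange ([100, 345, 391, 21, 6386], [307.3, 357.0]) [ 0.5646 -0.0934  0.066 ]
grey [  230   100   114   178 10965] [291. 171.]
grey [478 101  25  89 634] [490. 144.]
grey [  32  195  119   87 2911] [ 98. 234.]
plate+y [287.3959548  178.18003165]
end [286.87050422 127.52067043]
```

Run:
```python
from h import *
c=cam('wrist');g=cv2.cvtColor(c['img'],cv2.COLOR_RGB2GRAY).astype(int)
for x in (262,312): print('col',x,[(r,g[r,x]) for r in range(96,246,3)])
for r in (150,180,205): print('row',r,[(x,g[r,x]) for x in range(222,354,3)])
```

```text
col 262 [(96, np.int64(190)), (99, np.int64(191)), (102, np.int64(210)), (105, np.int64(245)), (108, np.int64(231)), (111, np.int64(250)), (114, np.int64(94)), (117, np.int64(91)), (120, np.int64(90)), (123, np.int64(77)), (126, np.int64(165)), (129, np.int64(231)), (132, np.int64(231)), (135, np.int64(231)), (138, np.int64(171)), (141, np.int64(96)), (144, np.int64(207)), (147, np.int64(229)), (150, np.int64(230)), (153, np.int64(230)), (156, np.int64(231)), (159, np.int64(231)), (162, np.int64(228)), (165, np.int64(200)), (168, np.int64(227)), (171, np.int64(100)), (174, np.int64(58)), (177, np.int64(55)), (180, np.int64(57)), (183, np.int64(55)), (186, np.int64(54)), (189, np.int64(51)), (192, np.int64(49)), (195, np.int64(47)), (198, np.int64(44)), (201, np.int64(48)), (204, np.int64(43)), (207, np.int64(38)), (210, np.int64(92)), (213, np.int64(103)), (216, np.int64(110)), (219, np.int64(106)), (222, np.int64(106)), (225, np.int64(105)), (228, np.int64(104)), (231, np.int64(107)), (234, np.int64(107)), (237, np.int64(107)), (240, np.int64(106)), (243, np.int64(106))]
col 312 [(9
[... 3271 characters left out ...]
55, np.int64(43)), (258, np.int64(44)), (261, np.int64(45)), (264, np.int64(43)), (267, np.int64(45)), (270, np.int64(42)), (273, np.int64(40)), (276, np.int64(45)), (279, np.int64(43)), (282, np.int64(46)), (285, np.int64(48)), (288, np.int64(45)), (291, np.int64(47)), (294, np.int64(46)), (297, np.int64(52)), (300, np.int64(51)), (303, np.int64(52)), (306, np.int64(63)), (309, np.int64(74)), (312, np.int64(76)), (315, np.int64(74)), (318, np.int64(73)), (321, np.int64(79)), (324, np.int64(107)), (327, np.int64(112)), (330, np.int64(111)), (333, np.int64(116)), (336, np.int64(143)), (339, np.int64(145)), (342, np.int64(108)), (345, np.int64(109)), (348, np.int64(188)), (351, np.int64(188))]
```

Run:
```python
from h import *
o=st();c=cam('wrist');z=o['tool_pos'][2]-.0312+.008
ax=np.array([np.cos(np.radians(75.6)),np.sin(np.radians(75.6))])
for r,d in ((125.3,.070),(209.3,.02625)):
    p=ray(c,(287.3,r),z)[:2]; print(p.round(4),'knob',(p-d*ax).round(4))
print(o['tool_pos'])
```

```text
[0.5944 0.0863] knob [0.577  0.0185]
[0.5838 0.0452] knob [0.5773 0.0198]
[0.5771847  0.01735395 0.15018455]
```

Knob and pin agree within about 1 mm and 1°. Descending to just above the pin top.

Emit:
step_arm(delta_pos=[[-0.002,0.004,0.15],[-0.002,0.004,0.26],[-0.002,0.004,0.31],[-0.002,0.004,0.325],[-0.002,0.004,0.335],[-0.002,0.004,0.34],[-0.002,0.004,0.34]], rot=[[0,0,0.0],[0,0,0],[0,0,0],[0,0,0],[0,0,0],[0,0,0],[0,0,0]], gripper=[-0.7,-0.7,-0.7,-0.7,-0.7,-0.7,-0.7])

```text
time_s: 17.18
tool_pos: [0.5783, 0.018, 0.0827]
tool_rot: [180.0, -0.0, 75.7]
force: [-0.0, 0.2, -1.9]
grip_width: 0.0205
grasp_force: 30.0
```

Already below the pin-top height with no resistance, so the pin is in the bore. On down to the seat.

Emit:
step_arm(delta_pos=[[0,0,0.01],[0,0,0.02],[0,0,0.028],[0,0,0.028],[0,0,0.028]], rot=[[0,0,0],[0,0,0],[0,0,0],[0,0,0],[0,0,0]], gripper=[-0.7,-0.7,-0.7,-0.7,-0.7])

```text
time_s: 17.8
tool_pos: [0.578, 0.018, 0.077]
tool_rot: [180.0, -0.0, 75.7]
force: [-2.9, 0.2, 5.2]
grip_width: 0.0205
grasp_force: 30.0
```

Emit:
step_arm(delta_pos=[[0,0,0.01],[0,0,0.02],[0,0,0.03],[0,0,0.04],[0,0,0.045],[0,0,0.045],[0,0,0.045]], rot=[[0,0,0],[0,0,0],[0,0,0],[0,0,0],[0,0,0],[0,0,0],[0,0,0]], gripper=[-0.7,-0.7,-0.7,-0.7,-0.7,-0.7,-0.7], squeeze=45)

```text
time_s: 18.68
tool_pos: [0.5781, 0.0181, 0.0701]
tool_rot: [-180.0, -0.1, 75.7]
force: [-7.9, -0.6, 19.0]
grip_width: 0.0201
grasp_force: 45.0
```

Force 19 N after 8 mm of travel, as expected at the stop. A quick numeric check of collars and plate before handing in.

Run:
```python
from h import *
o=st();print(o['time_s'],o['tool_pos'],o['tool_rot'],o['force'],o['wrist_torque'])
c=cam('wrist'); save(c,'w9')
for b in blobs(c,(5,120,80),(30,255,255),40):
    if 230<b[1][0]<350 and b[1][1]<260: print('white dot',b,ray(c,b[1],.058).round(4),ray(c,b[1],.066).round(4))
g=cv2.cvtColor(c['img'],cv2.COLOR_RGB2GRAY).astype(int)
for x in (262,312): print([(r,int(g[r,x])) for r in range(105,145,2)],[(r,int(g[r,x])) for r in range(196,224,2)])
a=np.radians(75.7);u=np.array([np.cos(a),np.sin(a)]);k=np.array([.578,.0185])
for z in (.047,.039): print(z,[proj(c,[*(k+d*u),z+.008]).round(1).tolist() for d in (.07,.02625)])
for n in ('side','top'):
    s=cam(n); print(n,[b for b in blobs(s,(100,60,30),(140,255,255),8) if b[0][4]<100], [proj(s,q).round(0).tolist() for q in ([.567,-.0253,.05],[.578,.0185,.06])])
```

```text
18.675 [0.57805668 0.01805062 0.07009211] [-1.79974630e+02 -7.53955252e-02  7.56726560e+01] [-7.87908144 -0.6202267  18.98877223] [-0.08754345  1.99516151  0.02880454]
white dot ([279, 173, 17, 18, 244], [287.1, 181.9]) [0.5886 0.0619 0.058 ] [0.589  0.0633 0.066 ]
[(105, 247), (107, 230), (109, 143), (111, 252), (113, 185), (115, 100), (117, 100), (119, 99), (121, 102), (123, 100), (125, 93), (127, 237), (129, 236), (131, 236), (133, 238), (135, 237), (137, 215), (139, 125), (141, 87), (143, 203)] [(196, 120), (198, 124), (200, 118), (202, 117), (204, 119), (206, 78), (208, 59), (210, 98), (212, 106), (214, 110), (216, 116), (218, 116), (220, 116), (222, 112)]
[(105, 243), (107, 216), (109, 186), (111, 237), (113, 109), (115, 108), (117, 111), (119, 110), (121, 110), (123, 107), (125, 100), (127, 242), (129, 242), (131, 243), (133, 242), (135, 242), (137, 196), (139, 113), (141, 142), (143, 240)] [(196, 125), (198, 126), (200, 126), (202, 125), (204, 124), (206, 76), (208, 61), (210, 99), (212, 104), (214, 109), (216, 114), (218, 114), (220, 111), (222, 114)]
0.047 [[288.1, 127.1], [288.0, 217.2]]
0.039 [[288.1, 126.7], [288.0, 213.0]]
side [([283, 188, 7, 14, 93], [285.9, 194.3]), ([287, 206, 8, 11, 67], [290.4, 211.1])] [[290.0, 210.0], [285.0, 195.0]]
top [([268, 199, 7, 7, 30], [270.7, 202.3]), ([416, 247, 8, 7, 47], [419.5, 249.9]), ([365, 301, 9, 9, 63], [369.0, 305.1])] [[271.0, 202.0], [255.0, 195.0]]
```

The white dot matches its earlier position only if taken 8 mm lower, and the plate hasn't slipped in the grip (edges at rows 126 and 209, as before). Handing in.

```bash
python3 -c "
from cell import env
print(env.sign_off())"
```

```text
the job is handed in; nothing more can be done
None
```

The job is handed in at about 19 s of the 64 s allowed, though sign-off gave no verdict back: my checks show the blue carrier home in its well, the cover over the pin and held at the stop with about 19 N, and the white carrier still in its well. My first grasp caught the blue carrier's flange, so I set it down and regripped it about 4 mm from where it stood.

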